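# Load the indexing fixture and hold its index plunger clear

## Robot

A 7-joint arm with a two-finger parallel gripper is mounted at the origin on the work surface. World frame = base frame: x ahead of the robot, y to its left, z up, the work surface at z = 0. Lengths are in m, angles in rad, forces in N, time in s.
With the tool pointing down it reaches from about 0.4 to 0.85 m from the base axis. Payload 10.4 kg.
Tool frame: the origin (TCP) lies between the finger pads; the fingertips stand 8 mm ahead of it and the grasp point (between the pads) lies 11 mm behind it; z points along the fingers, x is the direction in which the jaws open and shut, and the axes are right-handed (so a half turn about z gives the same grasp; the last joint's range is limited). The gripper opens to 87 mm and grips with 3 to 60 N. Pads are 19 mm wide; open, the fingers measure 117 mm over their backs; the gripper's body (75 mm by 190 mm) begins 51 mm behind the grasp point.
Start: joints at [-1.207, 0.332, -0.065, 1.46, 0.022, 1.35, -0.088], TCP at [0.236, 0.579, 0.231] pointing down, gripper open.
Joint ranges: [-2.6, 2.6], [-0.5, 2.12], [-1.47, 1.34], [0.16, 2.42], [-1.27, 4.41], [0.06, 2.06], [-2.6, 2.6]. Speed limits (rad/s): [2.22, 2.22, 2.79, 2.79, 3.14, 3.14, 3.14].

## Interface

Orientations are given as a unit quaternion [x, y, z, w].
In Python, from bench import r, viewer gives the robot as it stands.
- The arm moves only by the tool apply_moves, never from a script. Its argument "increments" is a list of rows, each an object with "grip": the closure in counts, from 0 (fully open) to 255 (shut); "xyz": the shift along the tool's x, y, z in mm, a list of three; "rotation": the turn, a rotation vector about the tool's x, y, z in degrees, a list of three. A call has 1 to 5 rows; each row is the pose to reach, as a shift and turn from the pose measured when the call began, along the tool's axes at that moment; what a row does not reach only later rows make up. A row lasts 1/8 s, in which the tool goes at most 62.5 mm and 10.7 degrees, less where a joint would pass 70% of its speed; a pose out of reach is approached as far as the arm can. A call with a gripper value outside its range is refused whole. The fingers move at their own pace and stop on an object; "squeeze" is the grip in N (left out, the last holds). Time passes only in rows, so rows that repeat a pose let the fingers close. It gives the time, the measured TCP pose, the force and the opening at its end, in the units of the state.
- r.read_state(): the state, without advancing time (a new reading comes with each control period).
- viewer.camera(name): name is "side" or "top" or "wrist"; returns a dict with "img" (400x640x3 uint8, blue, green, red), "range_z" (400x640 float32, m along the optical axis (not along the pixel's ray), 0 where there is no reading), "vertical_fov" (degrees; the focal length in pixels is half the picture's height over the tangent of half this angle, whatever the lens; pixels are square), "cx", "cy" (the principal point, pixels), "rvec" (rotation vector, rad) and "tvec" (3), from world to camera coordinates, as OpenCV has them. Camera axes: x right, y down, z forward; pixel columns grow to the right and rows downward; lengths in m; the calibration is good to about 2 mm. A picture is of the moment at which its call begins.
- r.close_job(): hands the job in, once; it reports no verdict.
The state is a dict: "time": time; "joint_positions": joint angles; "joint_vel": joint speeds; "joint_torque": joint torques, N m; "ee_pos": TCP position; "eef_rot": TCP orientation; "ft_force": force on the tool from outside, world axes, zero at the start; "torque": the same for the moment, N m; "width": finger opening in m.
Only numpy, scipy, OpenCV 4.12 (cv2) and the standard library are available. Lean on these libraries where they do the work, as an engineer would, in place of code of your own. Each camera call takes 0.05 s, during which the arm holds its last target.

## Task

Take the long bar out of the wooden block, stand it in the bore of the indexing fixture so that it goes right down to the bottom, and let go of it while the index plunger is still locking the disc. Then take the knob of the sprung index plunger, pull it fully straight back and finish while still holding it there, its pin clear of the hole in the disc's rim, so that I can turn the disc to its next hole. Do not turn the disc yourself, leave the bar standing in the bore, and leave the other pieces in the block, the solder reel and the screwdriver where they are.

Things in the scene. Friction and masses are not known exactly. Their poses are not given: they have to be found in the camera images.
- indexer: Bolted bench indexing fixture: grey base 166 x 130 x 14 mm, round pedestal, flat steel index disc on a vertical axis (120 mm across, from 48 to 62 mm up, bushed holes in its rim), on it a dark round work holder 49 mm across, top 104 mm up. Origin on the bench under the disc's axis, z up; the index plunger is on its -x side in a bracket 34 mm wide, 70 mm high, outer face at x = -88 mm.
- bore (a point): Centre of the mouth of the vertical bore in the work holder, 104 mm above the bench. The bore is 14 mm across and 58 mm deep, its closed floor 46 mm above the bench; the mouth is countersunk at 45 degrees to 22 mm across.
- disc (a joint): Turn of the index disc about its vertical axis, rad, 0 at the start. While the pin is in the rim hole the disc can rock only 0.013 rad; with the pin out it turns with little friction (0.06 N m).
- knob: Black round pull knob on the outer end of the index plunger, 28 mm across, 24 mm long, axis level. Origin at its centre, 55 mm above the bench, 120 mm from the disc's axis when home. Its own -x axis points straight away from the disc: pull that way. A sleeve 18 mm across joins it to the bracket; clear bench under and beside it. Knob and pin are one piece and do not turn.
- plunger (a joint): How far the plunger is pulled back, m: 0 home (10 mm pin 8 mm deep in the rim hole), clear of the disc beyond 0.008, 0.012 fully back against a hard stop. A spring draws it home: 7 N at 0 rising to 14 N at 0.012; it springs back as soon as it is let go.
- bar: The long bar: plain round steel bar 12 mm across and 140 mm long, slightly chamfered at its ends, 0.09 to 0.17 kg, the tallest piece in the block. It stands upright in a hole of the block. Origin at the centre of its lower end, z along the bar towards its upper end.
- block: Fixed wooden stock block 54 x 156 x 40 mm, origin under its centre, long side along its y. Three holes in a row at y = -50, 0 and +50 mm, 14 mm across and 32 mm deep (their floors 8 mm above the bench); the three pieces stand in them in any order.
- short_bar: Short steel bar 12 mm across, 70 mm long, standing in the block, its top 78 mm above the bench. Origin at its lower end. To be left alone.
- punch: Dark steel punch 11 mm across, tapering to a 5 mm point at the top, 85 mm long, standing in the block, its top 93 mm above the bench. Origin at its lower end. To be left alone.
- reel: Solder reel standing on the bench, 54 mm across, 50 mm high, 0.5 kg. Origin under its centre. To be left alone.
- driver: Screwdriver with a red handle lying on the bench. To be left alone.

How it is judged:
By the outcome, as a careful person would: the job done as asked, in the order asked, and still so for the second after the job is handed in, while the arm keeps its last pose, push and grip.
It also fails if it takes over 58 s, if anything falls off the work surface, if the arm or the gripper's body presses on something with over 40 N, if the wrist force passes 120 N, or if a joint passes its speed limit or range.

## Working session

There is one attempt and no reset: what is moved stays moved. The work goes in short steps, Python scripts to look and compute and a tool call to move; the robot and the scene stay as the last step left them, time stands still between calls to the robot, and variables do not carry over. Pictures are saved under pics/ and viewed, and the job is handed in when it is done.

Besides the shell and the picture viewer there is one more tool, called after "Emit:" as name([rows], argument=value, ...), one row to a line, values as JSON. apply_moves: Moves the arm, as the interface text tells. Its arguments: {"type":"object","properties":{"increments":{"type":"array","items":{"type":"object","properties":{"grip":{"type":"number"},"xyz":{"type":"array","items":{"type":"number"}},"rotation":{"type":"array","items":{"type":"number"}}}}},"squeeze":{"type":"number"}},"required":["increments"]}

```bash
ls; mkdir -p pics
cat > h.py <<'E'
import numpy as np,cv2
from bench import r,viewer
def cam(n,save=None):
    c=viewer.camera(n)
    c['f']=200/np.tan(np.radians(c['vertical_fov'])/2)
    c['R']=cv2.Rodrigues(np.array(c['rvec'],float))[0]; c['t']=np.array(c['tvec'],float).ravel()
    if save: cv2.imwrite('pics/'+save,c['img'])
    return c
def pts(c):
    v,u=np.mgrid[0:400,0:640]; z=c['range_z']
    p=np.stack([(u-c['cx'])/c['f']*z,(v-c['cy'])/c['f']*z,z],-1)
    return (p-c['t'])@c['R']
def plane(c,u,v,h):
    d=np.array([(u-c['cx'])/c['f'],(v-c['cy'])/c['f'],1])@c['R']; o=-c['t']@c['R']
    return o+d*(h-o[2])/d[2]
E
python3 - <<'E'
from h import *
s=r.read_state()
print({k:np.round(v,3).tolist() for k,v in s.items()})
for n in ['top','side','wrist']:
    c=cam(n,n+'0.png'); print(n,c['vertical_fov'],c['cx'],c['cy'],np.round(-c['t']@c['R'],3)); np.savez('pics/'+n+'0.npz',**c)
E
```

```text
pics
{'time': 0.0, 'joint_positions': [-1.207, 0.333, -0.065, 1.461, 0.022, 1.35, -0.088], 'joint_vel': [0.0, -0.001, -0.001, -0.0, 0.002, -0.002, 0.001], 'joint_torque': [0.0, -62.324, 0.025, -38.992, -0.061, 0.039, 0.0], 'ee_pos': [0.236, 0.578, 0.23], 'eef_rot': [0.83, 0.558, -0.001, 0.0], 'ft_force': [0.213, 0.284, -0.106], 'torque': [0.003, -0.028, -0.007], 'width': 0.087}
top 54.153054427941996 326.6493217888666 201.87339107603609 [ 0.508 -0.019  0.996]
side 57.19100300119751 326.50351051528645 198.7674817976596 [0.244 0.508 0.491]
wrist 58.34985930556094 318.88363265157034 198.81738447005458 [0.157 0.61  0.385]
```

View pics/top0.png

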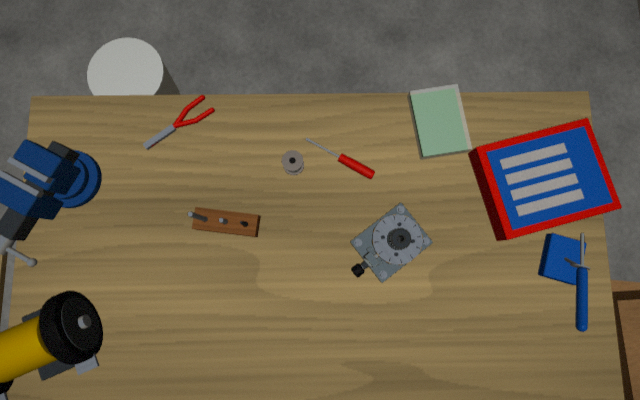

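View pics/side0.png

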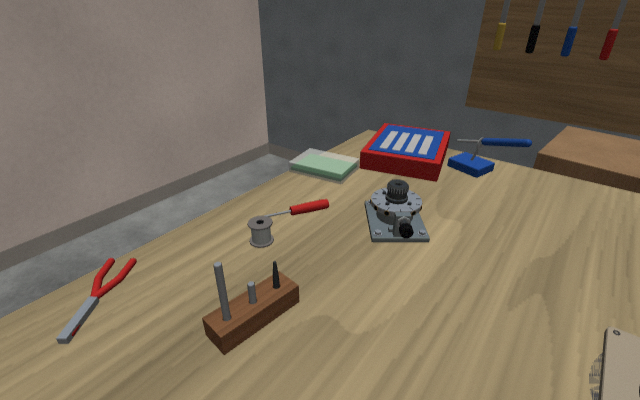

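View pics/wrist0.png

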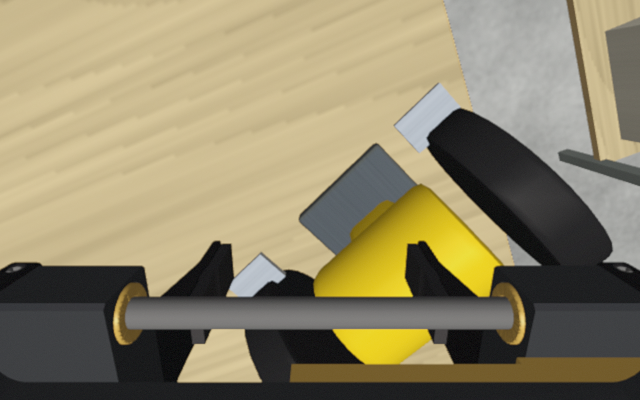

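The top view shows the bar at the left end of the block (~191,214), the disc centre at ~(400,238) and the knob at ~(358,269). The side view shows the bar's top at ~(218,264), and the bar looks clear of its neighbours. Next I'll measure these positions.

Run:
```python
from h import *
for n in ['top','side']:
    c=dict(np.load(f'pics/{n}0.npz')); P=pts(c); z=P[...,2]
    print(n,'img axes: u->',np.round(c['R'][0],2),'v->',np.round(c['R'][1],2))
    m=(z>0.02)&(z<0.3)&(c['range_z']>0)
    k,l,st,ce=cv2.connectedComponentsWithStats(m.astype(np.uint8))
    for i in range(1,k):
        if st[i,4]>25: 
            q=P[l==i]; print(st[i],np.round(q.min(0),3),np.round(q.max(0),3))
    cv2.imwrite(f'pics/{n}_z.png',cv2.applyColorMap(np.clip(z*1200,0,255).astype(np.uint8),cv2.COLORMAP_JET))
c=dict(np.load('pics/top0.npz'))
im=c['img']
a=cv2.resize(im[190:250,170:270],None,fx=4,fy=4,interpolation=cv2.INTER_CUBIC)
b=cv2.resize(im[190:290,330:440],None,fx=4,fy=4,interpolation=cv2.INTER_CUBIC)
A=np.zeros((640+10,440,3),np.uint8);A[:240,:400]=a;A[250:,:]=b
cv2.imwrite('pics/topz.png',A[:,:])
c=dict(np.load('pics/side0.npz'));im=c['img']
b=cv2.resize(im[170:250,340:450],None,fx=5,fy=5,interpolation=cv2.INTER_CUBIC)
cv2.imwrite('pics/sidez.png',b)
```

```text
top img axes: u-> [-0.02 -1.    0.01] v-> [-0.99  0.01 -0.14]
[  408    83   214   157 15525] [ 0.549 -0.754  0.02 ] [ 0.959 -0.252  0.067]
[   0  139   98  127 6554] [0.504 0.543 0.02 ] [0.792 0.712 0.154]
[281 150  22  21 358] [0.726 0.026 0.021] [0.779 0.079 0.054]
[338 153  37  24 254] [ 0.715 -0.156  0.02 ] [ 0.775 -0.064  0.029]
[ 188  207   71   29 1472] [0.568 0.137 0.021] [0.639 0.296 0.15 ]
[ 351  214   72   63 2390] [ 0.467 -0.261  0.02 ] [ 0.613 -0.088  0.106]
[ 541  232   49   99 2410] [ 0.348 -0.675  0.02 ] [ 0.564 -0.56   0.145]
[   0  290  103  110 6476] [0.222 0.469 0.02 ] [0.449 0.698 0.19 ]
side img axes: u-> [-0.81 -0.59  0.01] v-> [-0.3   0.4  -0.87]
[    0    18   640   113 36554] [ 0.067 -1.629  0.02 ] [2.419 0.046 0.3  ]
[ 360  123   91   54 3432] [ 0.547 -0.757  0.02 ] [ 0.847 -0.403  0.066]
[ 448  137   84   36 1034] [ 0.347 -0.676  0.02 ] [ 0.565 -0.56   0.146]
[ 289  148   70   31 1310] [ 0.761 -0.403  0.02 ] [ 0.955 -0.248  0.038]
[ 368  179   54   59 1922] [ 0.464 -0.259  0.02 ] [ 0.636 -0.084  0.107]
[290 199  39  12 191] [ 0.711 -0.154  0.02 ] [ 0.773 -0.063  0.029]
[247 215  26  24 457] [0.724 0.027 0.02 ] [0.777 0.079 0.053]
[ 202  261   97   86 3611] [0.564 0.137 0.02 ] [0.64  0.299 0.15 ]
```

Run:
```python
import cv2
A=cv2.imread('pics/topz.png');cv2.imwrite('pics/tz.png',cv2.hconcat([A[250:650,:,:],cv2.copyMakeBorder(A[:240,:360],0,160,0,0,0)]))
```

```text
(no output)
```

View pics/tz.png

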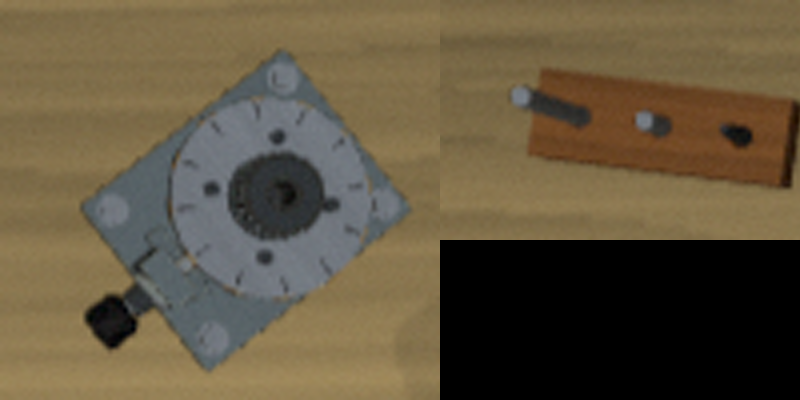

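View pics/sidez.png

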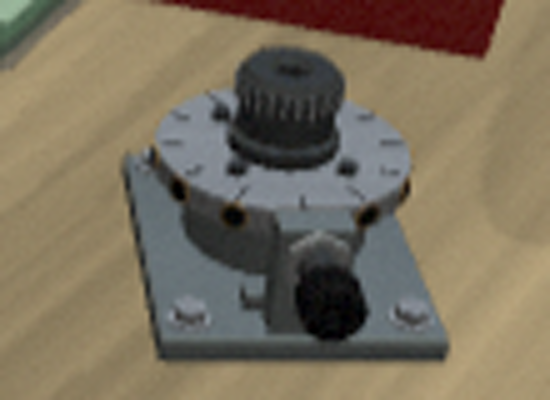

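The zoom shows the holder with its countersunk mouth at about (400,238), and the knob pointing to the lower left. The three pieces are in a row and the bar is at the left end.

```bash
cat > meas.py <<'E'
from h import *
for n in ['top','side']:
    c=dict(np.load(f'pics/{n}0.npz')); P=pts(c); z=P[...,2]
    print('==',n)
    def box(x0,x1,y0,y1,z0,z1): return (P[...,0]>x0)&(P[...,0]<x1)&(P[...,1]>y0)&(P[...,1]<y1)&(z>z0)&(z<z1)
    b=box(.55,.65,.12,.31,.034,.045); q=P[b]
    rc=cv2.minAreaRect((q[:,:2]*1000).astype(np.float32)); print('block',rc)
    for zz in [(.142,.16),(.12,.142),(.1,.12),(.08,.1),(.06,.08),(.046,.06)]:
        q=P[box(.55,.65,.25,.31,*zz)]; print('bar',zz,len(q),np.round(q.mean(0),4))
    q=P[box(.55,.65,.12,.25,.06,.1)];print('others',np.round(q.mean(0),4))
    q=P[box(.45,.65,-.27,-.08,.098,.112)]; (cc,rad)=cv2.minEnclosingCircle((q[:,:2]*1000).astype(np.float32)); print('holder',len(q),np.round(q.mean(0),4),cc,rad)
    dm=box(.45,.65,-.27,-.08,.057,.067); 
    q=P[dm];print('disc',cv2.minEnclosingCircle((q[:,:2]*1000).astype(np.float32)),np.median(q[:,2]))
    hs=cv2.cvtColor(c['img'],cv2.COLOR_BGR2HSV)
    k=box(.44,.52,-.16,-.07,.03,.08)&(hs[...,2]<60); q=P[k]
    print('knob',len(q),np.round(q.mean(0),4),np.round(q.min(0),4),np.round(q.max(0),4))
    rc=cv2.minAreaRect((q[:,:2]*1000).astype(np.float32)); print('knob rect',rc)
    b=box(.45,.65,-.28,-.06,.009,.02); q=P[b]; rc=cv2.minAreaRect((q[:,:2]*1000).astype(np.float32)); print('base',rc)
    # bore mouth by dark
    if n=='top':
        m=np.zeros((400,640),np.uint8); hm=box(.45,.65,-.27,-.08,.09,.112).astype(np.uint8)
        ct=max(cv2.findContours(hm,0,2)[0],key=cv2.contourArea); e=cv2.minEnclosingCircle(ct); print('holder px',e, plane(c,*e[0],.104))
    o=-c['t']@c['R']
E
python3 meas.py
```

```text
== top
block ((603.9337768554688, 217.2955322265625), (156.40306091308594, 54.133934020996094), 82.22550201416016)
bar (0.142, 0.16) 24 [0.6106 0.2661 0.1462]
bar (0.12, 0.142) 18 [0.6092 0.263  0.1302]
bar (0.1, 0.12) 13 [0.6091 0.2625 0.1114]
bar (0.08, 0.1) 14 [0.6096 0.2624 0.091 ]
bar (0.06, 0.08) 14 [0.6088 0.2629 0.0708]
bar (0.046, 0.06) 9 [0.6087 0.2629 0.0543]
others [0.6001 0.195  0.0747]
holder 304 [ 0.5533 -0.1995  0.1018] (553.642578125, -200.0438690185547) 24.68783950805664
disc ((533.2940673828125, -170.14797973632812), 96.36100006103516) 0.06111129576570807
knob 143 [ 0.4854 -0.1071  0.0636] [ 0.4668 -0.1264  0.0318] [ 0.5181 -0.0883  0.0723]
knob rect ((491.1100158691406, -113.8271255493164), (26.659236907958984, 51.48512649536133), 42.68763732910156)
base ((549.2504272460938, -194.31216430664062), (129.90098571777344, 166.1162109375), 36.577720642089844)
holder px ((399.94915771484375, 237.6271209716797), 11.135894775390625) [ 0.55323773 -0.19831426  0.104     ]
== side
block ((602.4494018554688, 218.09860229492188), (157.53573608398438, 56.988033294677734), 82.53034973144531)
bar (0.142, 0.16) 60 [0.6074 0.2691 0.1471]
bar (0.12, 0.142) 104 [0.6058 0.27   0.1312]
bar (0.1, 0.12) 85 [0.6057 0.27   0.1104]
bar (0.08, 0.1) 84 [0.6056 0.2701 0.0904]
bar (0.06, 0.08) 77 [0.6057 0.2703 0.0701]
bar (0.046, 0.06) 52 [0.6056 0.2702 0.0532]
others [0.5971 0.1969 0.0743]
holder 191 [ 0.5502 -0.1941  0.103 ] (552.3683471679688, -197.4599151611328) 24.57075309753418
disc ((535.8458862304688, -163.35260009765625), 95.36910247802734) 0.06280185841431254
knob 238 [ 0.4863 -0.1027  0.058 ] [ 0.4642 -0.1391  0.0304] [ 0.52   -0.0843  0.0699]
knob rect ((490.3349914550781, -113.21956634521484), (33.04137420654297, 55.981689453125), 35.291561126708984)
base ((546.3978271484375, -190.12351989746094), (129.7418212890625, 163.68304443359375), 36.21025848388672)
```

```bash
cat >> h.py <<'E'
from scipy.spatial.transform import Rotation as Ro
def go(p,yaw=36.6,s=None):
    s=s or r.read_state(); R0=Ro.from_quat(s['eef_rot']); a=np.radians(yaw)
    x=np.array([np.cos(a),np.sin(a),0]); z=np.array([0,0,-1.]); T=Ro.from_matrix(np.stack([x,np.cross(z,x),z],1))
    print('t',round(s['time'],2),'pos',np.round(s['ee_pos'],4),'F',np.round(s['ft_force'],1),'w',round(s['width'],4))
    print('xyz mm',np.round(R0.inv().apply(np.array(p)-s['ee_pos'])*1000,1),'rot',np.round((R0.inv()*T).as_rotvec(degrees=True),2))
E
python3 -c "
from h import *
go([.610,.267,.25])"
```

```text
t 0.15 pos [0.2356 0.5786 0.2299] F [ 0.4 -0.1  0.3] w 0.087
xyz mm [-147.4  464.2  -19.9] rot [2.000e-02 6.000e-02 3.124e+01]
```

Emit:
apply_moves([
  {"xyz": [-10,30,-20],"rotation": [0,0,5],"grip": 0},
  {"xyz": [-28,88,-20],"rotation": [0,0,12],"grip": 0},
  {"xyz": [-46,145,-20],"rotation": [0,0,18],"grip": 0},
  {"xyz": [-64,202,-20],"rotation": [0,0,25],"grip": 0},
  {"xyz": [-82,258,-20],"rotation": [0,0,31.2],"grip": 0},
], squeeze=30)

```text
time: 0.78
ee_pos: [0.446, 0.4027, 0.251]
eef_rot: [0.95, 0.311, 0.0, 0.0]
ft_force: [0.2, -0.1, -0.2]
width: 0.0869
```

```bash
python3 -c "
from h import *
go([.610,.267,.25])"
```

```text
t 0.78 pos [0.446  0.4027 0.251 ] F [ 0.2 -0.1 -0.2] w 0.0869
xyz mm [ 52.1 206.4   1.2] rot [ 0.04 -0.01 -0.36]
```

Emit:
apply_moves([
  {"xyz": [15,60,0],"rotation": [0,0,0],"grip": 0},
  {"xyz": [29,115,0],"rotation": [0,0,-0.4],"grip": 0},
  {"xyz": [43,170,0],"rotation": [0,0,-0.4],"grip": 0},
  {"xyz": [52,206,1],"rotation": [0,0,-0.4],"grip": 0},
  {"xyz": [52,206,1],"rotation": [0,0,-0.4],"grip": 0},
])

```text
time: 1.4
ee_pos: [0.6123, 0.2622, 0.2505]
eef_rot: [0.951, 0.31, 0.0, 0.001]
ft_force: [-0.5, 0.2, 0.6]
width: 0.0867
```

```bash
python3 -c "
from h import *
go([.610,.267,.107])
c=cam('wrist','w1.png');np.savez('pics/w1.npz',**c)
P=pts(c);z=P[...,2]
for zz in [(.142,.16),(.12,.142),(.1,.12),(.08,.1),(.06,.08)]:
  m=(z>zz[0])&(z<zz[1])&(abs(P[...,0]-.61)<.03)&(abs(P[...,1]-.267)<.03); q=P[m]; print(zz,len(q),np.round(q.mean(0),4),np.round(q.min(0),4),np.round(q.max(0),4))
"
```

```text
t 1.4 pos [0.6123 0.2622 0.2505] F [-0.5  0.2  0.6] w 0.0867
xyz mm [  1.   -5.6 143.5] rot [ 0.17  0.01 -0.43]
(0.142, 0.16) 204 [0.6089 0.2668 0.1479] [0.6036 0.2601 0.1425] [0.6152 0.2722 0.1502]
(0.12, 0.142) 105 [0.6067 0.2697 0.1317] [0.6034 0.2635 0.12  ] [0.6134 0.2722 0.142 ]
(0.1, 0.12) 77 [0.6069 0.2697 0.1109] [0.6034 0.2627 0.1014] [0.6144 0.2722 0.1199]
(0.08, 0.1) 63 [0.6067 0.2698 0.0908] [0.6036 0.2643 0.0818] [0.613  0.2721 0.0996]
(0.06, 0.08) 56 [0.6067 0.2695 0.0712] [0.6034 0.2634 0.061 ] [0.614 0.272 0.08 ]
```

View pics/w1.png

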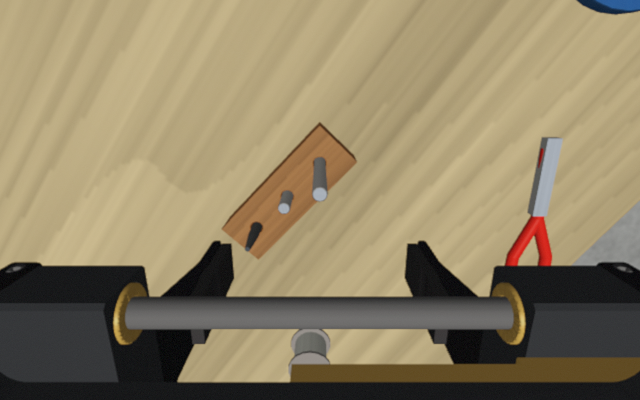

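The wrist view shows the bar's top at ~(320,193), midway between the jaws and upright, at about (0.609, 0.267). Next I'll centre over it and descend.

Emit:
apply_moves([
  {"xyz": [0,-5.3,20],"rotation": [0.2,0,-0.4],"grip": 0},
  {"xyz": [0,-5.3,60],"rotation": [0.2,0,-0.4],"grip": 0},
  {"xyz": [0,-5.3,100],"rotation": [0.2,0,-0.4],"grip": 0},
  {"xyz": [0,-5.3,130],"rotation": [0.2,0,-0.4],"grip": 0},
  {"xyz": [0,-5.3,143],"rotation": [0.2,0,-0.4],"grip": 0},
])

```text
time: 2.08
ee_pos: [0.6063, 0.2694, 0.1062]
eef_rot: [0.949, 0.316, -0.001, -0.001]
ft_force: [0.7, 0.3, 0.1]
width: 0.087
```

```bash
python3 -c "
from h import *
go([.6093,.2668,.107])
c=cam('wrist','w2.png')"
```

```text
t 2.08 pos [0.6063 0.2694 0.1062] F [0.7 0.3 0.1] w 0.087
xyz mm [ 0.8  3.9 -0.8] rot [-0.18  0.11  0.19]
```

View pics/w2.png

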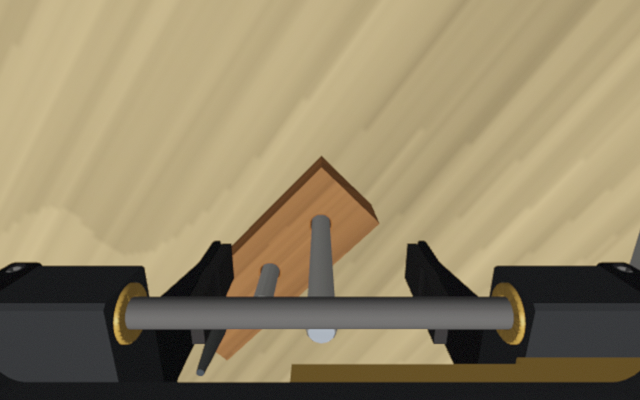

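The bar is between the jaws, its top just behind the rod at ~(321,335). I'll trim 4 mm in y and close.

Emit:
apply_moves([
  {"xyz": [0.5,3.9,-1],"rotation": [-0.2,0.1,0.2],"grip": 60},
  {"xyz": [0.5,3.9,-1],"rotation": [-0.2,0.1,0.2],"grip": 130},
  {"xyz": [0.5,3.9,-1],"rotation": [-0.2,0.1,0.2],"grip": 180},
  {"xyz": [0.5,3.9,-1],"rotation": [-0.2,0.1,0.2],"grip": 255},
  {"xyz": [0.5,3.9,-1],"rotation": [-0.2,0.1,0.2],"grip": 255},
])

```text
time: 2.75
ee_pos: [0.6091, 0.2664, 0.1066]
eef_rot: [0.949, 0.314, -0.0, 0.0]
ft_force: [0.5, 0.8, -0.0]
width: 0.0448
```

Emit:
apply_moves([
  {"xyz": [0,0,0],"grip": 255,"rotation": [0,0,0]},
  {"xyz": [0,0,0],"grip": 255,"rotation": [0,0,0]},
])

```text
time: 3.0
ee_pos: [0.6091, 0.2664, 0.1066]
eef_rot: [0.949, 0.314, -0.0, 0.0]
ft_force: [-0.9, -0.5, -0.1]
width: 0.0248
```

```bash
python3 -c "
from h import *
go([.6093,.2668,.107])
"
```

```text
t 3.0 pos [0.6091 0.2664 0.1066] F [-0.9 -0.5 -0.1] w 0.0248
xyz mm [ 0.4 -0.2 -0.4] rot [ 0.03  0.03 -0.01]
```

Emit:
apply_moves([
  {"xyz": [0,0,0],"grip": 255,"rotation": [0,0,0]},
  {"xyz": [0,0,0],"grip": 255,"rotation": [0,0,0]},
  {"xyz": [0,0,0],"grip": 255,"rotation": [0,0,0]},
  {"xyz": [0,0,0],"grip": 255,"rotation": [0,0,0]},
])

```text
time: 3.5
ee_pos: [0.6091, 0.2664, 0.1066]
eef_rot: [0.949, 0.314, -0.0, 0.0]
ft_force: [0.3, 0.1, -0.2]
width: 0.0114
```

Emit:
apply_moves([
  {"xyz": [0,0,-20],"grip": 255,"rotation": [0,0,0]},
  {"xyz": [0,0,-50],"grip": 255,"rotation": [0,0,0]},
  {"xyz": [0,0,-90],"grip": 255,"rotation": [0,0,0]},
  {"xyz": [0,0,-135],"grip": 255,"rotation": [0,0,0]},
  {"xyz": [0,0,-150],"grip": 255,"rotation": [0,0,0]},
])

```text
time: 4.12
ee_pos: [0.61, 0.2667, 0.2612]
eef_rot: [0.949, 0.314, 0.002, -0.0]
ft_force: [0.7, -0.3, -2.6]
width: 0.0111
```

```bash
python3 -c "
from h import *
go([.5533,-.1988,.26])
"
```

```text
t 4.12 pos [0.61   0.2667 0.2612] F [ 0.7 -0.3 -2.6] w 0.0111
xyz mm [-3.23e+02  3.40e+02  2.00e-01] rot [ 0.07 -0.26 -0.03]
```

Emit:
apply_moves([
  {"xyz": [-20,21,0],"grip": 255,"rotation": [0,0,0]},
  {"xyz": [-50,53,0],"grip": 255,"rotation": [0,0,0]},
  {"xyz": [-85,90,0],"grip": 255,"rotation": [0,0,0]},
  {"xyz": [-120,127,0],"grip": 255,"rotation": [0,0,0]},
  {"xyz": [-155,164,0],"grip": 255,"rotation": [0,0,0]},
])

```text
time: 4.75
ee_pos: [0.5825, 0.0409, 0.2607]
eef_rot: [0.949, 0.314, 0.002, -0.0]
ft_force: [0.8, 0.2, -0.9]
width: 0.0112
```

```bash
python3 -c "
from h import *
go([.5533,-.1988,.26])
"
```

```text
t 4.75 pos [0.5825 0.0409 0.2607] F [ 0.8  0.2 -0.9] w 0.0112
xyz mm [-166.3  175.1    0.2] rot [ 0.04 -0.22 -0.02]
```

Emit:
apply_moves([
  {"xyz": [-35,37,0],"grip": 255,"rotation": [0,-0.2,0]},
  {"xyz": [-75,79,0],"grip": 255,"rotation": [0,-0.2,0]},
  {"xyz": [-115,121,0],"grip": 255,"rotation": [0,-0.2,0]},
  {"xyz": [-150,158,0],"grip": 255,"rotation": [0,-0.2,0]},
  {"xyz": [-166,175,0],"grip": 255,"rotation": [0,-0.2,0]},
])

```text
time: 5.38
ee_pos: [0.5519, -0.2021, 0.2603]
eef_rot: [0.95, 0.312, -0.0, 0.0]
ft_force: [0.6, 0.2, -1.0]
width: 0.0114
```

Emit:
apply_moves([
  {"xyz": [0,0,0],"grip": 255,"rotation": [0,0,0]},
  {"xyz": [0,0,0],"grip": 255,"rotation": [0,0,0]},
])

```text
time: 5.62
ee_pos: [0.5519, -0.201, 0.2601]
eef_rot: [0.95, 0.312, -0.0, 0.0]
ft_force: [0.7, -0.0, -2.0]
width: 0.0112
```

```bash
cat > m2.py <<'E'
from h import *
import sys
tag=sys.argv[1]; zb=float(sys.argv[2])  # bar bottom z expected
go([.5533,-.1988,.26])
for n in ['top','side','wrist']:
    c=cam(n,f'{n}{tag}.png'); np.savez(f'pics/{n}{tag}.npz',**c); P=pts(c); z=P[...,2]
    near=(abs(P[...,0]-.5533)<.035)&(abs(P[...,1]+.1988)<.035)
    m=near&(z>.098)&(z<.112); q=P[m]; 
    if len(q)>10:
        cc,rad=cv2.minEnclosingCircle((q[:,:2]*1000).astype(np.float32)); print(n,'holder',len(q),np.round(cc,1),round(rad,1))
    for a in np.arange(zb,zb+.1,.02):
        q=P[near&(z>a)&(z<a+.02)]
        if len(q)>5: print(n,round(a,3),len(q),np.round(q.mean(0),4))
    q=P[near&(z>.115)]
    if len(q): print(n,'lowest bar',np.sort(q[:,2])[:5].round(4))
E
python3 m2.py a .155
```

```text
t 5.62 pos [ 0.5519 -0.201   0.2601] F [ 0.7 -0.  -2. ] w 0.0112
xyz mm [ 2.4 -1.   0.1] rot [ 0.    0.03 -0.23]
top holder 217 [ 553.2 -200.2] 24.2
top lowest bar [0.1653 0.1669 0.2466 0.2513 0.2557]
side holder 194 [ 552. -197.] 24.3
side 0.155 24 [ 0.5508 -0.1954  0.1686]
side 0.175 48 [ 0.5505 -0.1954  0.1844]
side 0.195 47 [ 0.5506 -0.1957  0.2049]
side 0.215 53 [ 0.5505 -0.1954  0.2252]
side 0.235 61 [ 0.5498 -0.195   0.2467]
side lowest bar [0.1631 0.1631 0.1638 0.1644 0.1652]
wrist holder 1892 [ 552.5 -201.2] 25.3
wrist 0.155 74 [ 0.5494 -0.1972  0.1694]
wrist 0.175 165 [ 0.5495 -0.1974  0.1853]
wrist 0.195 203 [ 0.5495 -0.1974  0.2055]
wrist 0.215 275 [ 0.5494 -0.1974  0.2255]
wrist 0.235 426 [ 0.5488 -0.1965  0.2469]
wrist lowest bar [0.1636 0.1637 0.1639 0.164  0.1642]
```

View pics/sidea.png

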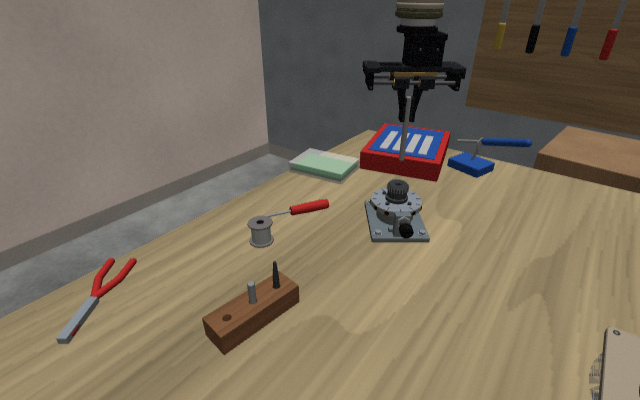

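View pics/wrista.png

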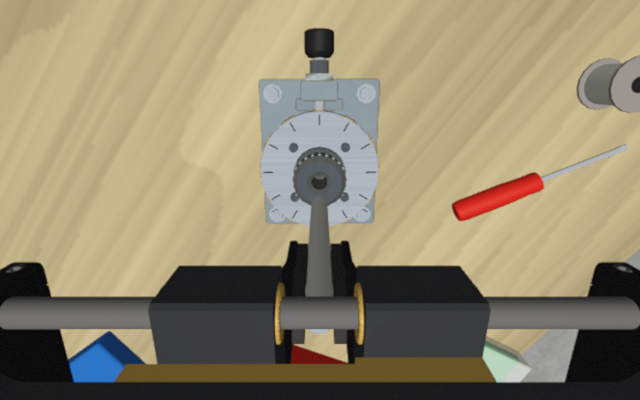

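Everything is in view. In the wrist picture the bar's lower end is at ~(319,205), in line with the bore at ~(319,181). The side view agrees to about 3 mm. I'll refine the bore centre by zooming in.

Run:
```python
from h import *
c=dict(np.load('pics/wrista.npz')); im=c['img']
cv2.imwrite('pics/wz.png',cv2.resize(im[135:235,265:375],None,fx=6,fy=6,interpolation=cv2.INTER_CUBIC)[:600])
t=dict(np.load('pics/top0.npz'));
cv2.imwrite('pics/tz2.png',cv2.resize(t['img'][222:252,385:415],None,fx=16,fy=16,interpolation=cv2.INTER_NEAREST))
P=pts(c);z=P[...,2]
near=(abs(P[...,0]-.5533)<.035)&(abs(P[...,1]+.1988)<.035)
q=P[near&(z>.099)&(z<.109)][:,:2]*1000
for c0 in [np.array([552.5,-200.5])]:
    for it in range(10):
        d=q-c0; a=np.degrees(np.arctan2(d[:,1],d[:,0])); rr=np.hypot(*d.T)
        b=[]
        for k in range(-180,180,10):
            s=(a>=k)&(a<k+10)
            if s.any():
                i=np.argmax(np.where(s,rr,0)); b.append((k,*q[i],rr[i]))
        b=np.array(b); g=b[b[:,3]>21]
        A=np.c_[2*g[:,1:3],np.ones(len(g))]; x=np.linalg.lstsq(A,(g[:,1:3]**2).sum(1),rcond=None)[0]
        c0=x[:2]
    print(c0,np.sqrt(x[2]+c0@c0),len(g)); print(np.round(b[:,[0,3]],1).tolist())
```

```text
[ 552.611047   -200.90096242] 24.44508737256768 33
[[-180.0, 24.7], [-170.0, 24.0], [-160.0, 25.1], [-150.0, 24.6], [-140.0, 24.2], [-130.0, 24.7], [-120.0, 24.5], [-110.0, 24.1], [-100.0, 24.1], [-90.0, 25.2], [-80.0, 23.5], [-70.0, 13.3], [-60.0, 12.2], [-50.0, 13.0], [-40.0, 24.5], [-30.0, 24.1], [-20.0, 24.9], [-10.0, 24.8], [0.0, 25.0], [10.0, 23.6], [20.0, 24.8], [30.0, 24.6], [40.0, 24.2], [50.0, 24.7], [60.0, 24.4], [70.0, 23.8], [80.0, 24.4], [90.0, 24.9], [100.0, 24.3], [110.0, 24.4], [120.0, 24.7], [130.0, 24.2], [140.0, 24.8], [150.0, 24.5], [160.0, 24.2], [170.0, 24.4]]
```

View pics/wz.png

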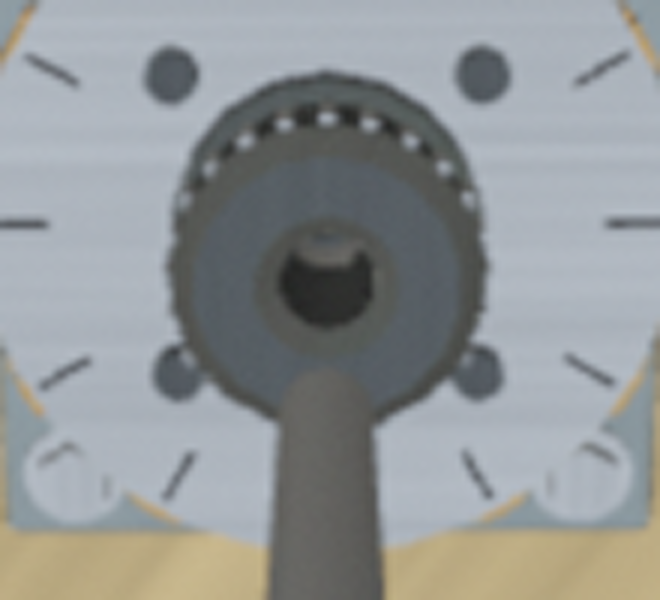

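View pics/tz2.png

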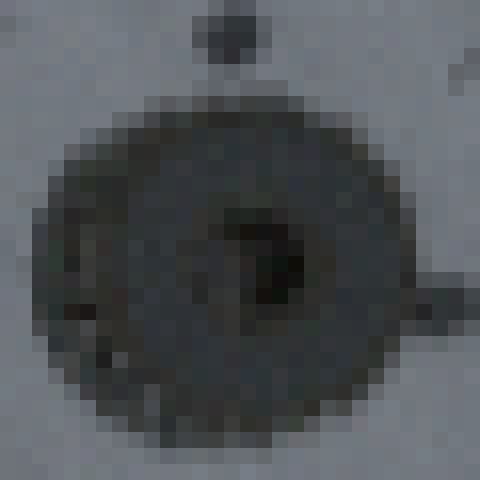

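In the zoom the bore and the bar's end share column ~319. The wrist-camera circle fit gives (0.5526, -0.2009) and the bar is within 0.5 mm of it. I'll go down to just above the mouth and check again.

Emit:
apply_moves([
  {"xyz": [0.5,0,15],"grip": 255,"rotation": [0,0,0]},
  {"xyz": [0.5,0,32],"grip": 255,"rotation": [0,0,0]},
  {"xyz": [0.5,0,47],"grip": 255,"rotation": [0,0,0]},
  {"xyz": [0.5,0,50],"grip": 255,"rotation": [0,0,0]},
  {"xyz": [0.5,0,50],"grip": 255,"rotation": [0,0,0]},
])

```text
time: 6.4
ee_pos: [0.5526, -0.2003, 0.2101]
eef_rot: [0.95, 0.313, -0.0, 0.0]
ft_force: [-0.8, 0.0, -0.4]
width: 0.0114
```

```bash
python3 m2.py b .115
python3 - <<'E'
import cv2
im=cv2.imread('pics/wristb.png'); s=cv2.imread('pics/sideb.png')
a=cv2.resize(im[110:250,260:380],(480,560),interpolation=cv2.INTER_CUBIC)
b=cv2.resize(s[130:230,370:420],(280,560),interpolation=cv2.INTER_CUBIC)
cv2.imwrite('pics/bz.png',cv2.hconcat([a,b]))
E
```

```text
t 6.4 pos [ 0.5526 -0.2003  0.2101] F [-0.8  0.  -0.4] w 0.0114
xyz mm [  1.4  -0.8 -49.9] rot [ 0.01  0.03 -0.15]
top holder 153 [ 551.5 -198.1] 24.0
top 0.195 7 [ 0.5465 -0.1971  0.2052]
top 0.215 8 [ 0.5396 -0.198   0.2248]
top lowest bar [0.1932 0.1957 0.196  0.2044 0.2065]
side holder 184 [ 551.6 -195.7] 24.7
side 0.115 42 [ 0.5512 -0.1954  0.1246]
side 0.135 44 [ 0.5514 -0.1956  0.1447]
side 0.155 46 [ 0.5511 -0.1952  0.1651]
side 0.175 45 [ 0.5512 -0.1954  0.1846]
side 0.195 100 [ 0.55   -0.1936  0.2073]
side 0.215 147 [ 0.5497 -0.1933  0.2253]
side lowest bar [0.1152 0.1153 0.1156 0.116  0.1164]
wrist holder 2349 [ 552.5 -200.9] 25.3
wrist 0.115 143 [ 0.5502 -0.1973  0.1256]
wrist 0.135 180 [ 0.5501 -0.1973  0.1454]
wrist 0.155 232 [ 0.5502 -0.1974  0.1653]
wrist 0.175 315 [ 0.5502 -0.1974  0.1855]
wrist 0.195 830 [ 0.5485 -0.1951  0.2075]
wrist 0.215 1607 [ 0.5482 -0.1947  0.2257]
wrist lowest bar [0.1152 0.1153 0.1153 0.1153 0.1155]
```

View pics/bz.png

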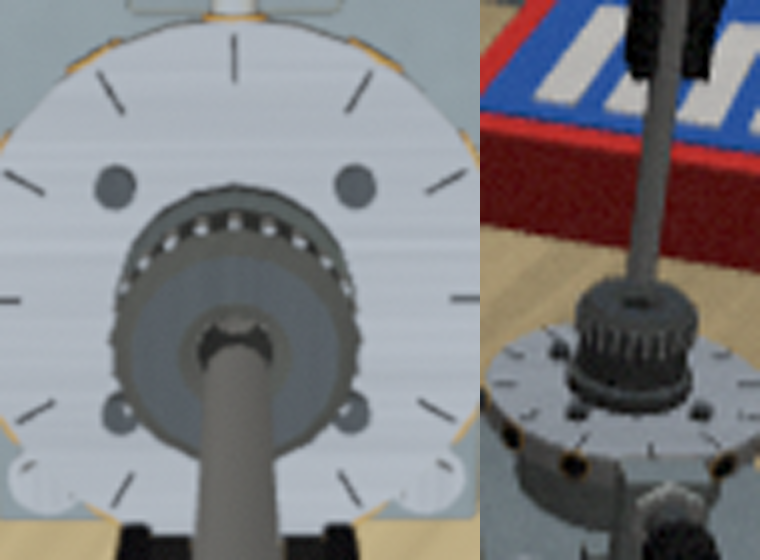

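The bar's end is centred over the mouth in both views: wrist zoom bar at column 236 and bore at 236. Now I'll insert, watching the force.

Emit:
apply_moves([
  {"xyz": [0,0,6],"grip": 255,"rotation": [0,0,0]},
  {"xyz": [0,0,12],"grip": 255,"rotation": [0,0,0]},
  {"xyz": [0,0,18],"grip": 255,"rotation": [0,0,0]},
  {"xyz": [0,0,20],"grip": 255,"rotation": [0,0,0]},
])

```text
time: 7.05
ee_pos: [0.5527, -0.2003, 0.1901]
eef_rot: [0.95, 0.313, -0.0, 0.0]
ft_force: [0.2, 0.6, -2.2]
width: 0.011
```

Emit:
apply_moves([
  {"xyz": [0,0,10],"grip": 255,"rotation": [0,0,0]},
  {"xyz": [0,0,20],"grip": 255,"rotation": [0,0,0]},
  {"xyz": [0,0,30],"grip": 255,"rotation": [0,0,0]},
  {"xyz": [0,0,38],"grip": 255,"rotation": [0,0,0]},
  {"xyz": [0,0,40],"grip": 255,"rotation": [0,0,0]},
])

```text
time: 7.68
ee_pos: [0.5524, -0.2002, 0.1494]
eef_rot: [0.95, 0.313, -0.001, 0.0]
ft_force: [-0.7, 0.2, -1.2]
width: 0.0116
```

```bash
python3 m2.py c .115|grep -v top
python3 - <<'E'
import cv2
im=cv2.imread('pics/wristc.png'); s=cv2.imread('pics/sidec.png')
a=cv2.resize(im[110:250,260:380],(480,560),interpolation=cv2.INTER_CUBIC)
b=cv2.resize(s[130:230,370:420],(280,560),interpolation=cv2.INTER_CUBIC)
cv2.imwrite('pics/cz.png',cv2.hconcat([a,b]))
E
```

```text
t 7.67 pos [ 0.5524 -0.2002  0.1494] F [-0.7  0.2 -1.2] w 0.0116
xyz mm [   1.4   -0.6 -110.6] rot [-0.02  0.06 -0.14]
side holder 184 [ 552.1 -197. ] 24.6
side 0.115 42 [ 0.5509 -0.1955  0.125 ]
side 0.135 94 [ 0.55   -0.1936  0.1473]
side 0.155 126 [ 0.5489 -0.1932  0.1651]
side 0.175 172 [ 0.5487 -0.1933  0.1856]
side 0.195 82 [ 0.5459 -0.1934  0.2024]
side 0.215 104 [ 0.5381 -0.1817  0.2269]
side lowest bar [0.1151 0.1153 0.1157 0.1162 0.1169]
wrist holder 3270 [ 552.6 -201.1] 25.4
wrist 0.115 309 [ 0.5499 -0.1973  0.1255]
wrist 0.135 871 [ 0.5482 -0.195   0.1473]
wrist 0.155 1628 [ 0.548  -0.1946  0.1657]
wrist 0.175 1647 [ 0.55   -0.1974  0.1848]
wrist 0.195 420 [ 0.5519 -0.1999  0.2059]
wrist 0.215 4894 [ 0.5331 -0.1769  0.2284]
wrist lowest bar [0.115  0.1151 0.1151 0.1152 0.1153]
```

View pics/cz.png

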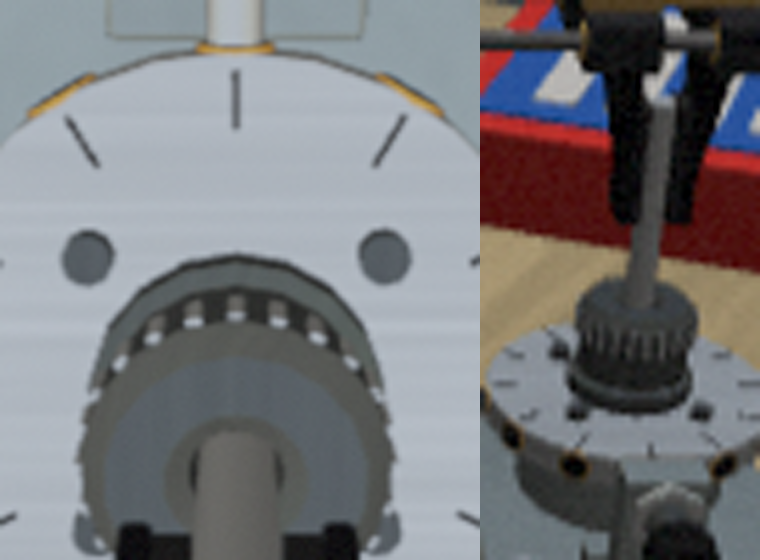

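The bar is in the bore, centred in the countersink, with no side load. Now the last 5 mm.

Emit:
apply_moves([
  {"xyz": [0,0,2],"grip": 255,"rotation": [0,0,0]},
  {"xyz": [0,0,4],"grip": 255,"rotation": [0,0,0]},
  {"xyz": [0,0,5],"grip": 255,"rotation": [0,0,0]},
  {"xyz": [0,0,5],"grip": 255,"rotation": [0,0,0]},
])

```text
time: 8.32
ee_pos: [0.5528, -0.2003, 0.1452]
eef_rot: [0.95, 0.313, -0.0, 0.0]
ft_force: [-0.3, -0.7, -1.3]
width: 0.0111
```

Emit:
apply_moves([
  {"xyz": [0,0,1],"grip": 255,"rotation": [0,0,0]},
  {"xyz": [0,0,1.5],"grip": 255,"rotation": [0,0,0]},
  {"xyz": [0,0,1.5],"grip": 255,"rotation": [0,0,0]},
])

```text
time: 8.7
ee_pos: [0.5531, -0.2005, 0.1445]
eef_rot: [0.95, 0.313, 0.0, 0.0]
ft_force: [-1.5, -0.4, 4.5]
width: 0.0109
```

Fz went from about -1 to +4.5 N at TCP z = 0.1445, which is the predicted seated height. Letting go.

Emit:
apply_moves([
  {"xyz": [0,0,-0.5],"grip": 200,"rotation": [0,0,0]},
  {"xyz": [0,0,-0.5],"grip": 150,"rotation": [0,0,0]},
  {"xyz": [0,0,-0.5],"grip": 100,"rotation": [0,0,0]},
  {"xyz": [0,0,-0.5],"grip": 90,"rotation": [0,0,0]},
  {"xyz": [0,0,-0.5],"grip": 90,"rotation": [0,0,0]},
])

```text
time: 9.32
ee_pos: [0.5531, -0.2005, 0.1449]
eef_rot: [0.95, 0.313, 0.0, 0.0]
ft_force: [-0.1, 1.0, 0.5]
width: 0.0506
```

Emit:
apply_moves([
  {"xyz": [0,0,0],"grip": 90,"rotation": [0,0,0]},
  {"xyz": [0,0,0],"grip": 90,"rotation": [0,0,0]},
])

```text
time: 9.57
ee_pos: [0.5531, -0.2005, 0.1449]
eef_rot: [0.95, 0.313, 0.0, 0.0]
ft_force: [-0.2, 0.1, -0.6]
width: 0.0558
```

Run:
```python
from h import *
go([.5533,-.1988,.26])
c=cam('wrist','wd.png')
```

```text
t 9.57 pos [ 0.5531 -0.2005  0.1449] F [-0.2  0.1 -0.6] w 0.0558
xyz mm [   1.2   -1.1 -115.1] rot [ 0.06 -0.02 -0.15]
```

View pics/wd.png

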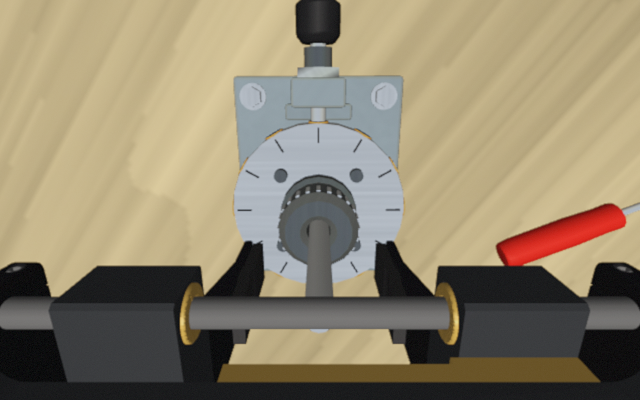

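The bar stands free between the open jaws at ~(319,260) and the pin is still in the rim. Going up.

Emit:
apply_moves([
  {"xyz": [0,0,-15],"grip": 90,"rotation": [0,0,0]},
  {"xyz": [0,0,-50],"grip": 90,"rotation": [0,0,0]},
  {"xyz": [0,0,-85],"grip": 90,"rotation": [0,0,0]},
  {"xyz": [0,0,-110],"grip": 90,"rotation": [0,0,0]},
  {"xyz": [0,0,-110],"grip": 90,"rotation": [0,0,0]},
])

```text
time: 10.25
ee_pos: [0.5539, -0.201, 0.258]
eef_rot: [0.95, 0.313, 0.002, 0.002]
ft_force: [0.2, -1.0, 0.6]
width: 0.0563
```

Run:
```python
from h import *
go([.482,-.104,.20])
c=cam('wrist','we.png'); np.savez('pics/we.npz',**c)
P=pts(c);z=P[...,2]
near=(abs(P[...,0]-.5533)<.04)&(abs(P[...,1]+.1988)<.04)
q=P[near&(z>.11)&(z<.2)]
print('bar top',np.sort(q[:,2])[-20:].round(4)[::5])
q=P[near&(z>.181)&(z<.195)];print('top centre',q.mean(0).round(4))
for a in (.11,.13,.15,.165): q=P[near&(z>a)&(z<a+.015)]; print(a,q.mean(0).round(4))
hs=cv2.cvtColor(c['img'],cv2.COLOR_BGR2HSV)
k=(abs(P[...,0]-.482)<.035)&(abs(P[...,1]+.104)<.035)&(z>.03)&(z<.08)&(hs[...,2]<70)
kk,l,st,ce=cv2.connectedComponentsWithStats(k.astype(np.uint8)); i=1+np.argmax(st[1:,4]); print(st[i])
q=P[l==i]; 
ex=np.array([.596,-.803]); ey=np.array([.803,.596])
d=q[:,:2]-np.array([.5528,-.2008])
print('ax',np.percentile(d@ex,[1,50,99]).round(4),'lat',np.percentile(d@ey,[1,50,99]).round(4),'z',np.percentile(q[:,2],[1,50,99]).round(4))
for lo,hi in ((.064,.075),(.055,.064),(.045,.055)):
    s=(q[:,2]>lo)&(q[:,2]<hi); print(lo,s.sum(),np.percentile(d[s]@ex,[1,99]).round(4),np.percentile(d[s]@ey,[1,99]).round(4)) if s.any() else 0
# axis direction from base edges
b=(P[...,0]>.45)&(P[...,0]<.65)&(P[...,1]>-.28)&(P[...,1]<-.06)&(z>.010)&(z<.019); print(cv2.minAreaRect((P[b][:,:2]*1000).astype(np.float32)))
```

```text
t 10.25 pos [ 0.5539 -0.201   0.258 ] F [ 0.2 -1.   0.6] w 0.0563
xyz mm [  -0.5 -121.    57.4] rot [ 0.25 -0.2  -0.16]
bar top [0.1873 0.1874 0.1876 0.1878]
top centre [ 0.5523 -0.2003  0.1859]
0.11 [ 0.5502 -0.1975  0.1174]
0.13 [ 0.5502 -0.1975  0.1377]
0.15 [ 0.5502 -0.1974  0.1577]
0.165 [ 0.5501 -0.1974  0.1727]
[303  25  29  30 793]
ax [-0.1302 -0.1193 -0.1079] lat [-0.0126  0.      0.0127] z [0.058  0.0672 0.0706]
0.064 645 [-0.1302 -0.1082] [-0.0115  0.0099]
0.055 148 [-0.1297 -0.1077] [-0.0127  0.0128]
((548.1983032226562, -195.4613494873047), (130.36228942871094, 164.60626220703125), 36.4761962890625)
```

View pics/we.png

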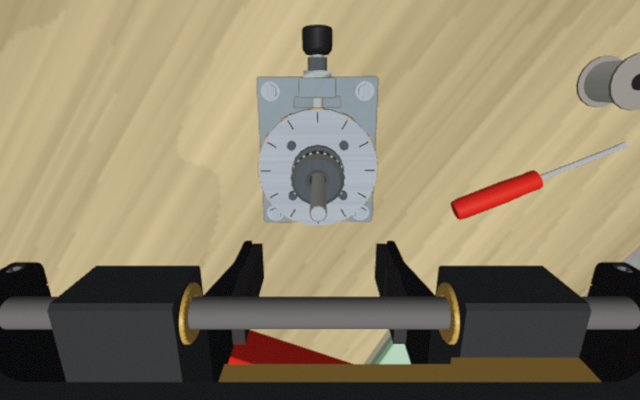

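The bar's top is at 0.186, as it should be when seated, and it's upright. The knob is at ~(317,39) in the image, 120 mm from the axis and laterally centred. Moving over it.

Emit:
apply_moves([
  {"xyz": [0,-30,0],"grip": 90,"rotation": [0.2,-0.2,-0.1]},
  {"xyz": [-0.5,-75,0],"grip": 90,"rotation": [0.2,-0.2,-0.1]},
  {"xyz": [-0.5,-115,10],"grip": 90,"rotation": [0.2,-0.2,-0.1]},
  {"xyz": [-0.5,-121,50],"grip": 90,"rotation": [0.2,-0.2,-0.1]},
  {"xyz": [-0.5,-121,90],"grip": 90,"rotation": [0.2,-0.2,-0.1]},
])

```text
time: 10.92
ee_pos: [0.4808, -0.1027, 0.1646]
eef_rot: [0.949, 0.314, -0.001, -0.0]
ft_force: [-0.6, 0.1, -0.2]
width: 0.056
```

Emit:
apply_moves([
  {"xyz": [0,0,0],"grip": 90,"rotation": [0,0,0]},
])

```text
time: 11.05
ee_pos: [0.4785, -0.1025, 0.1621]
eef_rot: [0.949, 0.314, -0.003, -0.001]
ft_force: [0.3, 1.1, 0.3]
width: 0.0564
```

Run:
```python
from h import *
go([.4813,-.1044,.044],yaw=36.5)
c=cam('wrist','wf.png'); c=cam('side','sf.png')
cv2.imwrite('pics/sfz.png',cv2.resize(c['img'][100:260,310:500],(760,600)))
```

```text
t 11.05 pos [ 0.4785 -0.1025  0.1621] F [0.3 1.1 0.3] w 0.0564
xyz mm [  1.8   3.8 118. ] rot [-0.27  0.33  0.13]
```

View pics/wf.png

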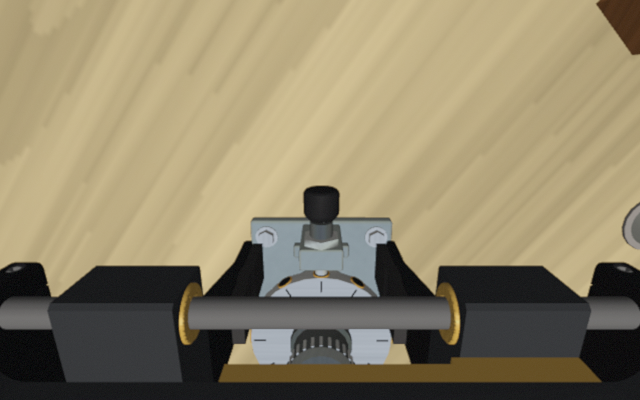

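View pics/sfz.png

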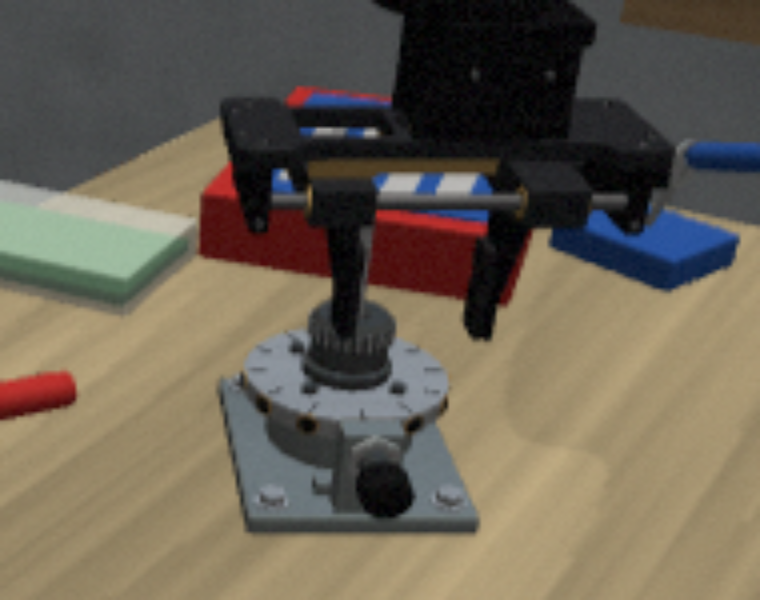

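The knob at ~(321,205) lies in the jaw plane's centre line, and the gripper body is clear of the bar. Descending in two stages.

Emit:
apply_moves([
  {"xyz": [1.8,3.8,15],"grip": 90,"rotation": [-0.3,0.3,0.1]},
  {"xyz": [1.8,3.8,40],"grip": 90,"rotation": [-0.3,0.3,0.1]},
  {"xyz": [1.8,3.8,60],"grip": 90,"rotation": [-0.3,0.3,0.1]},
  {"xyz": [1.8,3.8,70],"grip": 90,"rotation": [-0.3,0.3,0.1]},
  {"xyz": [1.8,3.8,70],"grip": 90,"rotation": [-0.3,0.3,0.1]},
])

```text
time: 11.78
ee_pos: [0.4847, -0.1049, 0.0958]
eef_rot: [0.95, 0.313, 0.003, 0.001]
ft_force: [-0.3, -0.7, 0.1]
width: 0.0565
```

Run:
```python
from h import *
go([.4813,-.1044,.044],yaw=36.5)
c=cam('wrist','wg.png'); c=cam('side','sg.png')
cv2.imwrite('pics/sgz.png',cv2.resize(c['img'][100:260,310:500],(760,600)))
```

```text
t 11.78 pos [ 0.4847 -0.1049  0.0958] F [-0.3 -0.7  0.1] w 0.0565
xyz mm [-2.7 -2.6 51.8] rot [ 0.24 -0.23  0.02]
```

View pics/sgz.png

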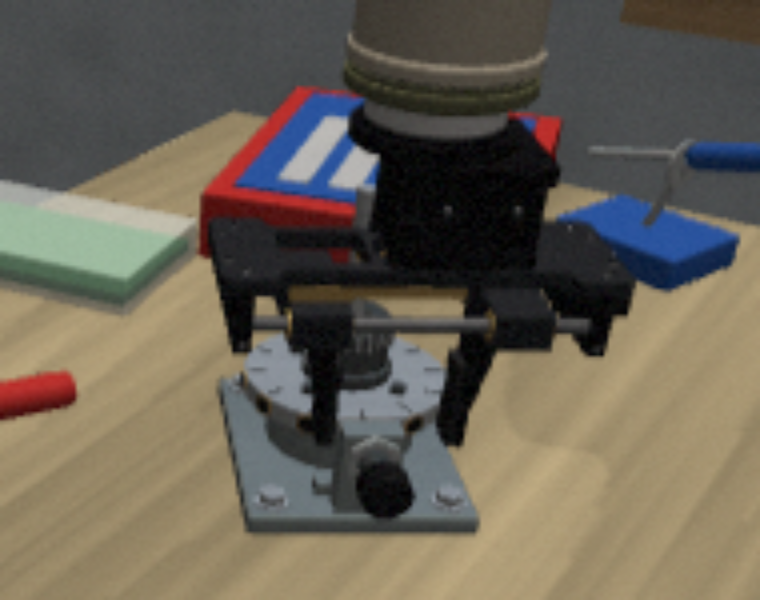

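View pics/wg.png

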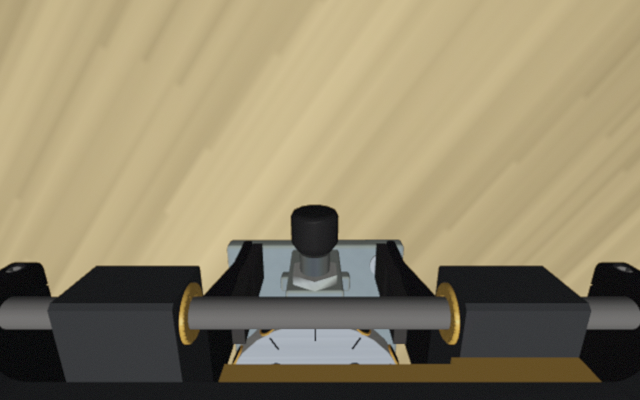

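Clear on all sides: the palm is well in front of the bar, and the fingers straddle the knob's line. Going down the rest.

Emit:
apply_moves([
  {"xyz": [-2.7,-2.6,12],"grip": 90,"rotation": [0.2,-0.2,0]},
  {"xyz": [-2.7,-2.6,28],"grip": 90,"rotation": [0.2,-0.2,0]},
  {"xyz": [-2.7,-2.6,44],"grip": 90,"rotation": [0.2,-0.2,0]},
  {"xyz": [-2.7,-2.6,51],"grip": 90,"rotation": [0.2,-0.2,0]},
  {"xyz": [-2.7,-2.6,51.5],"grip": 90,"rotation": [0.2,-0.2,0]},
])

```text
time: 12.5
ee_pos: [0.4813, -0.1045, 0.0441]
eef_rot: [0.95, 0.313, 0.0, 0.0]
ft_force: [-1.0, -0.9, -0.5]
width: 0.056
```

Run:
```python
from h import *
go([.4813,-.1044,.044],yaw=36.5)
c=cam('wrist','wh.png'); c=cam('side','sh.png')
cv2.imwrite('pics/shz.png',cv2.resize(c['img'][100:260,310:500],(760,600)))
```

```text
t 12.5 pos [ 0.4813 -0.1045  0.0441] F [-1.  -0.9 -0.5] w 0.056
xyz mm [ 0.1 -0.1  0.1] rot [ 0.04 -0.02  0.01]
```

View pics/shz.png

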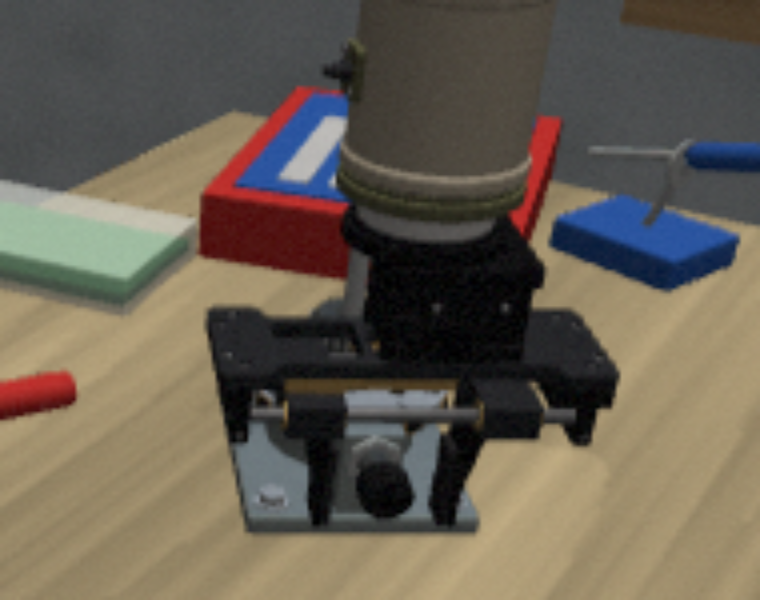

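View pics/wh.png

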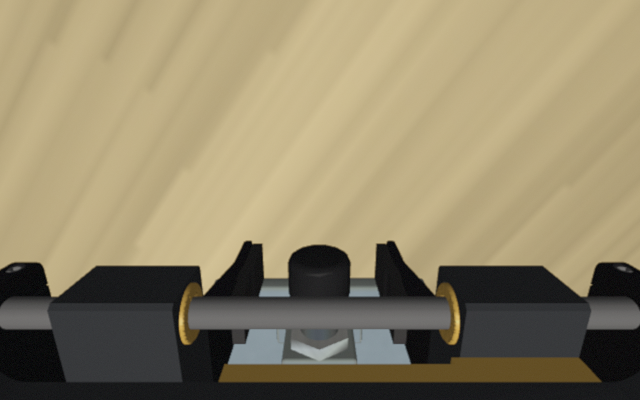

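The jaws straddle the knob centrally, knob at ~(319,272). Closing.

Emit:
apply_moves([
  {"xyz": [0,0,0],"grip": 140,"rotation": [0,0,0]},
  {"xyz": [0,0,0],"grip": 160,"rotation": [0,0,0]},
  {"xyz": [0,0,0],"grip": 180,"rotation": [0,0,0]},
  {"xyz": [0,0,0],"grip": 255,"rotation": [0,0,0]},
  {"xyz": [0,0,0],"grip": 255,"rotation": [0,0,0]},
], squeeze=50)

```text
time: 13.22
ee_pos: [0.4817, -0.1047, 0.0449]
eef_rot: [0.95, 0.313, 0.001, 0.0]
ft_force: [-2.6, -1.7, 2.7]
width: 0.0268
```

Emit:
apply_moves([
  {"xyz": [0,0,0],"grip": 255,"rotation": [0,0,0]},
  {"xyz": [0,0,0],"grip": 255,"rotation": [0,0,0]},
  {"xyz": [0,0,0],"grip": 255,"rotation": [0,0,0]},
])

```text
time: 13.6
ee_pos: [0.4816, -0.1047, 0.045]
eef_rot: [0.95, 0.313, 0.001, 0.0]
ft_force: [-1.7, -0.4, 1.6]
width: 0.0267
```

```bash
python3 -c "
from h import *
go([.4813,-.1044,.044],yaw=36.5)"
```

```text
t 13.6 pos [ 0.4816 -0.1047  0.045 ] F [-1.7 -0.4  1.6] w 0.0267
xyz mm [-0.1 -0.5  1. ] rot [ 0.07 -0.07 -0.  ]
```

Gripped at 26.7 mm (the bar also read about 0.8 mm small). Now I'll pull straight back along tool -y and watch the force.

Emit:
apply_moves([
  {"xyz": [0,-2,0],"grip": 255,"rotation": [0,0,0]},
  {"xyz": [0,-4,0],"grip": 255,"rotation": [0,0,0]},
  {"xyz": [0,-6,0],"grip": 255,"rotation": [0,0,0]},
  {"xyz": [0,-8,0],"grip": 255,"rotation": [0,0,0]},
  {"xyz": [0,-8,0],"grip": 255,"rotation": [0,0,0]},
])

```text
time: 14.22
ee_pos: [0.4782, -0.1001, 0.0452]
eef_rot: [0.95, 0.313, 0.002, 0.002]
ft_force: [6.2, -8.0, -5.5]
width: 0.0265
```

```bash
cat > pl.py <<'E'
from h import *
s=r.read_state(); R=Ro.from_quat(s['eef_rot'])
ex=np.array([.596,-.803,0]);ey=np.array([.803,.596,0])
d=s['ee_pos']-np.array([.4816,-.1047,.045]); f=np.array(s['ft_force'])
print('t',s['time'],'pull mm',np.round([-d@ex*1e3,d@ey*1e3,d[2]*1e3],2),'F ax,lat,z',np.round([f@ex,f@ey,f[2]],1),'torque',np.round(s['torque'],2),'w',round(s['width'],4))
go([.4816-.596*.012,-.1047+.803*.012,.045],yaw=36.5,s=s)
E
python3 pl.py
```

```text
t 14.225 pull mm [5.77 0.   0.22] F ax,lat,z [10.2  0.2 -5.5] torque [-1.82 -1.17  0.14] w 0.0265
t 14.22 pos [ 0.4782 -0.1001  0.0452] F [ 6.2 -8.  -5.5] w 0.0265
xyz mm [-0.  -6.2  0.2] rot [ 0.3  -0.13 -0.05]
```

Axial force is 10.2 N at 5.8 mm, which matches the spring law, so the knob isn't slipping. Continuing to the stop.

Emit:
apply_moves([
  {"xyz": [0,-3,0],"grip": 255,"rotation": [0,0,0]},
  {"xyz": [0,-5,0],"grip": 255,"rotation": [0.2,0,0]},
  {"xyz": [0,-7,0],"grip": 255,"rotation": [0.2,0,0]},
  {"xyz": [0,-8,0],"grip": 255,"rotation": [0.2,0,0]},
  {"xyz": [0,-8,0],"grip": 255,"rotation": [0.2,0,0]},
])

```text
time: 14.85
ee_pos: [0.475, -0.0958, 0.0453]
eef_rot: [0.95, 0.312, 0.003, 0.003]
ft_force: [8.7, -10.6, -10.3]
width: 0.0268
```

```bash
python3 pl.py
```

```text
t 14.85 pull mm [ 1.106e+01 -1.000e-02  3.200e-01] F ax,lat,z [ 13.7   0.7 -10.3] torque [-2.29 -1.7   0.14] w 0.0268
t 14.85 pos [ 0.475  -0.0958  0.0453] F [  8.7 -10.6 -10.3] w 0.0268
xyz mm [ 0.  -0.9  0.3] rot [ 0.38 -0.21 -0.12]
```

Emit:
apply_moves([
  {"xyz": [0,-3,0.6],"grip": 255,"rotation": [0.3,-0.2,0]},
  {"xyz": [0,-4.5,0.8],"grip": 255,"rotation": [0.3,-0.2,0]},
  {"xyz": [0,-4.5,0.8],"grip": 255,"rotation": [0.3,-0.2,0]},
])

```text
time: 15.22
ee_pos: [0.4744, -0.095, 0.0452]
eef_rot: [0.95, 0.311, 0.002, 0.003]
ft_force: [7.9, -11.3, -5.6]
width: 0.027
```

```bash
python3 pl.py
```

```text
t 15.225 pull mm [12.04  0.02  0.18] F ax,lat,z [13.8 -0.4 -5.6] torque [-2.72 -1.68  0.2 ] w 0.027
t 15.22 pos [ 0.4744 -0.095   0.0452] F [  7.9 -11.3  -5.6] w 0.027
xyz mm [-0.   0.   0.2] rot [ 0.43 -0.12 -0.21]
```

Emit:
apply_moves([
  {"xyz": [0,-3.5,0.5],"grip": 255,"rotation": [0.3,0,0]},
  {"xyz": [0,-4.5,0.5],"grip": 255,"rotation": [0.3,0,0]},
  {"xyz": [0,-4.5,0.5],"grip": 255,"rotation": [0.3,0,0]},
  {"xyz": [0,-4.5,0.5],"grip": 255,"rotation": [0.3,0,0]},
])

```text
time: 15.72
ee_pos: [0.4744, -0.095, 0.0453]
eef_rot: [0.951, 0.311, 0.004, 0.004]
ft_force: [12.3, -15.6, -11.0]
width: 0.0267
```

```bash
python3 pl.py
```

```text
t 15.725 pull mm [12.07  0.05  0.33] F ax,lat,z [ 19.8   0.6 -11. ] torque [-3.37 -2.39  0.27] w 0.0267
t 15.72 pos [ 0.4744 -0.095   0.0453] F [ 12.3 -15.6 -11. ] w 0.0267
xyz mm [-0.1  0.1  0.3] rot [ 0.57 -0.25 -0.31]
```

The stop is reached: travel stays at 12.07 mm while the pull rises to 19.8 N. The arm now holds that target, so I'll check by camera without moving.

```bash
python3 - <<'E'
from h import *
c=cam('wrist','wi.png'); s_=cam('side','si.png'); t=cam('top','ti.png')
cv2.imwrite('pics/iz.png',cv2.hconcat([cv2.resize(s_['img'][150:250,350:450],(400,400),interpolation=cv2.INTER_CUBIC),cv2.resize(t['img'][200:290,340:430],(400,400),interpolation=cv2.INTER_CUBIC)]))
for n,c in (('side',s_),('top',t)):
    P=pts(c);z=P[...,2]
    q=P[(abs(P[...,0]-.5523)<.015)&(abs(P[...,1]+.2005)<.015)&(z>.11)&(z<.195)]
    print(n,len(q),q.mean(0).round(4) if len(q) else '',q[:,2].max() if len(q) else '')
E
python3 pl.py
```

```text
side 71 [ 0.5519 -0.1954  0.1275] 0.14614134854379224
top 65 [ 0.5531 -0.1973  0.1618] 0.18847377734844456
t 15.875 pull mm [12.07  0.04  0.34] F ax,lat,z [19.5 -0.4 -9.7] torque [-3.35 -2.36  0.25] w 0.0269
t 15.88 pos [ 0.4744 -0.095   0.0453] F [ 11.3 -15.9  -9.7] w 0.0269
xyz mm [-0.   0.1  0.3] rot [ 0.57 -0.25 -0.31]
```

View pics/iz.png

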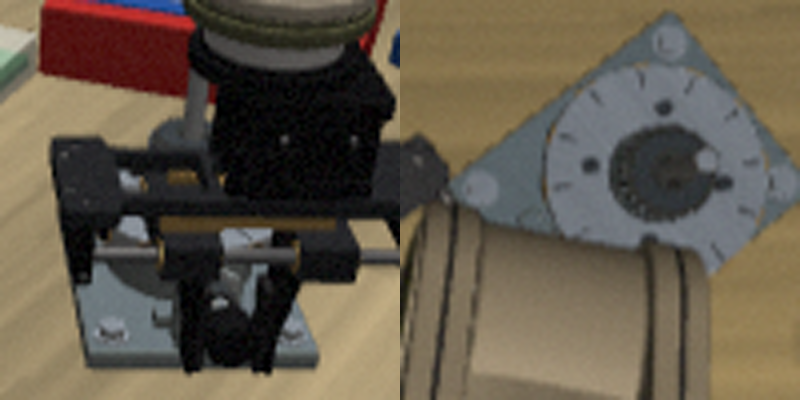

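View pics/wi.png

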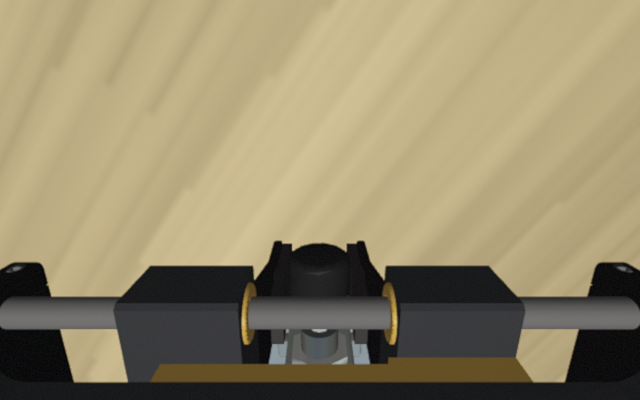

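The wrist view shows the knob held between the pads at ~(319,275) with more sleeve showing. The top view shows the bar standing, and the disc's holes are at the same pixels as at the start: ~(399,224), (383,237), (412,241). The pull is steady, so I'm handing in.

```bash
python3 -c "
from bench import r
print(r.close_job())"
```

```text
the job is handed in; nothing more can be done
None
```

The job is handed in at about 16 s: the bar stands in the bore and the arm is holding the index plunger fully back.

- **Bar:** I took the long bar out of the block and lowered it into the bore until it touched bottom. The vertical force changed from about -1 to +4.5 N at the predicted height. I let go with the plunger still home and untouched. After release the bar's top measured about 0.186–0.188 m (0.186 expected), and it stood upright.
- **Plunger:** I gripped the knob at 50 N and pulled it straight back. The force followed the spring (10.2 N at 5.8 mm, about 14 N at 12 mm). It then rose to about 19.5 N with the travel fixed at 12.07 mm, so it is against the hard stop and held there.
- **Disc and other pieces:** The disc's holes are at the same pixels as at the start, so it did not turn. I did not touch the other block pieces, the reel or the screwdriver, but I made no final measurement of their positions.
- **Disagreements:** The side camera put the holder 2–4 mm away from the wrist and top cameras. I used the wrist view, and the bar went in without side load. The grip also carries about 10 N of vertical load on the knob from slight arm flex. It was steady at the last reading.

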